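# Find the damper with its full stroke

### The arm

A 6-joint arm with a two-finger parallel gripper is mounted at the origin on the work surface. World frame = base frame: x ahead of the robot, y to its left, z up, the work surface at z = 0. Lengths are in mm, angles in rad, forces in N, time in s.
With the tool pointing down it reaches from about 400 to 925 mm from the base axis. Payload 12.5 kg.
Tool frame: the origin (TCP) lies between the finger pads; the fingertips stand 19 mm ahead of it and the grasp point (between the pads) is the TCP (env.tips_ahead is the distance from the TCP to the fingertips, in mm); z points along the fingers, y is the line along which they close (so a half turn about z gives the same grasp; the last joint's range is limited). The gripper opens to 95 mm and grips with 3 to 60 N. Pads are 20 mm wide; open, the fingers measure 119 mm over their backs; the gripper's body (75 mm by 180 mm) begins 59 mm behind the grasp point.
Start: joints at [-1.245, 0.491, 1.559, -0, 1.092, -0.106], TCP at [261.59, -567.64, 233.661] pointing down, gripper open.
Joint ranges: [-3.1, 3.1], [-0.84, 2.19], [0.05, 2.79], [-1.13, 4.28], [0.06, 2.93], [-2.69, 2.69]. Speed limits (rad/s): [2.22, 2.22, 2.79, 3.14, 3.14, 3.14].

### API

Orientations are given as [roll, pitch, yaw] about the fixed x, y, z axes, in that order (R = Rz(yaw) Ry(pitch) Rx(roll)).
In Python, from cell import env gives the robot as it stands.
- The arm moves only by the shell command python3 -m crank 'ROWS'. ROWS is JSON, a list of rows, each a list of 5 numbers: the shift along the tool's x, y, z in mm, then the turn about the tool's z in degrees, then the finger opening in mm, from 0 to 95.1. In form: [[dx, dy, dz, yaw, grip], ...]. A call has 1 to 10 rows; each row is the pose to reach, as a shift and turn from the pose commanded when the call began, along the tool's axes at that moment; what a row does not reach only later rows make up. A row lasts 1/12 s, in which the tool goes at most 41.7 mm and 7.16 degrees, less where a joint would pass 70% of its speed; a pose out of reach is approached as far as the arm can. A call with a gripper value outside its range is refused whole. The fingers move at their own pace and stop on an object; the grip force is fixed at half the most. Time passes only in rows, so rows that repeat a pose let the fingers close. It gives the time, the measured TCP pose, the force, the opening and the grip force at its end, in the units of the state.
- env.state(): the state, without advancing time (a new reading comes with each control period).
- env.read_camera(name): name is "side" or "top"; returns a dict with "img" (384x512x3 uint8, blue, green, red), "K" (3x3 intrinsics, pixels), "pose" (4x4, takes a point from camera to world coordinates). Camera axes: x right, y down, z forward; pixel columns grow to the right and rows downward; lengths in mm; the calibration is good to about 2 mm. A picture is of the moment at which its call begins. There is no depth.
- env.job_done(): hands the job in; it is judged then, once.
The state is a dict: "t": time; "joints": joint angles; "qvel": joint speeds; "tau": joint torques, N m; "eef_pos": TCP position; "tcp_rot": TCP orientation; "ft_force": force on the tool from outside, world axes, zero at the start; "moment": the same for the moment, N m; "opening": opening from 0.0 (shut) to 1.0 (fully open); "grip_force": force on a finger pad.
Only numpy, scipy, OpenCV 4.12 (cv2) and the standard library are available. Lean on these libraries where they do the work, as an engineer would, in place of code of your own. Each camera call takes 0.05 s, during which the arm holds its last target. There are 200 camera calls.

### The job

Only one of the three dampers in the aluminium test block still has its full stroke. Take the depth gauge from its stand and push it firmly down into the bores, each time until it bottoms, to find the one that swallows it down to the ring mark on its shaft; leave the gauge standing in that bore, bottomed with the mark level with the block's top, and let go. Leave the other things on the desk where they are.

Things in the scene. Friction and masses are not known exactly. Their poses are not given: they have to be found in the camera images.
- gauge_grip (a point): centre of the depth gauge's handle, the grasp point, on its axis 135 mm above the tip; z points from tip to handle. The gauge is a loose upright rod, 165 mm, about 0.2 kg: round steel shaft 18 mm thick for the lower 105 mm, then a round black handle 32 mm thick, 105 to 165 mm above the tip. It starts in its stand, tip 5 mm above the desk
- gauge_mark (a point): the mark: a thin darker ring round the gauge's shaft, on the axis 70 mm above the tip (65 mm below gauge_grip)
- gauge_tip (a point): centre of the flat lower end of the gauge's shaft
- stand: the gauge's dark wooden stand, fixed, 85 x 85 x 35 mm, with one hole 22.5 mm wide and 30 mm deep in the middle; origin at the centre of its underside
- block: the damper test block: a fixed aluminium block 80 mm (x) by 170 mm (y) by 95 mm tall, with three bores 21 mm wide in its flat top, 55 mm apart in a row along its y; origin at the centre of its underside. The good bore's solid stop lies 70 mm below the rim; the two others stop at least 12 mm short of that. They look alike; which is good changes from run to run
- block_hole0 (a point): centre of the mouth of the bore at the end of the row toward the block's -y, level with the block's top (95 mm above the desk); in each bore a black rubber-faced piston starts 10 to 16 mm below the rim. It slides down stiffly (7 to 9 N) and stays where it is left; the gauge's weight does not move it
- block_hole1 (a point): centre of the mouth of the bore at the middle, level with the block's top (95 mm above the desk); piston as in the others. At the end of its stroke a piston meets a solid stop: 15 N without motion shows it, and more than 25 N is never needed
- block_hole2 (a point): centre of the mouth of the bore at the end toward the block's +y, level with the block's top (95 mm above the desk); piston as in the others
- stamp_a: bystander, to be left alone: a hand stamp, 44 mm square black base and bulbous handle, 74 mm tall
- stamp_b: bystander, to be left alone: another hand stamp, same size
- dispenser: bystander, to be left alone: heavy desk tape dispenser, 66 x 160 mm, about 90 mm tall
- tape_roll: bystander, to be left alone: roll of tape lying flat, 90 mm across, 24 mm tall
- loupe: bystander, to be left alone: black ring-shaped lens mount lying flat, 68 mm across, 30 mm tall
- driver: bystander, to be left alone: a screwdriver lying down

How it is judged:
By the outcome, as a careful person would: the job done as asked, in the order asked, and still so for the second after the job is handed in, with the robot touching nothing.
It also fails if it takes over 51 s, if anything falls off the work surface, if the arm or the gripper's body presses on something with over 40 N, if the wrist force passes 120 N, or if a joint passes its speed limit or range.

## Working session

There is one attempt and no reset: what is moved stays moved. The work goes in short steps, Python scripts to look and compute and a shell command to move; the robot and the scene stay as the last step left them, time stands still between calls to the robot, and variables do not carry over. Pictures are saved under pics/ and viewed, at most 10 in all, crops included, and the job is handed in when it is done.

```bash
ls; mkdir -p pics; python3 - <<'E'
from cell import env
import cv2,numpy as np
for n in("side","top"):
    c=env.read_camera(n);cv2.imwrite(f"pics/{n}0.png",c["img"]);print(n,c["K"].tolist(),c["pose"].round(3).tolist())
s=env.state();print(s["t"],s["eef_pos"],s["tcp_rot"],s["ft_force"])
E
```

```text
pics
side [[406.58314072305006, 0.0, 253.0092247115712], [0.0, 406.58314072305006, 193.66089933642388], [0.0, 0.0, 1.0]] [[-0.869, -0.33, 0.367, 225.879], [-0.494, 0.58, -0.648, 700.076], [0.001, -0.745, -0.667, 828.457], [0.0, 0.0, 0.0, 1.0]]
top [[448.2520284591148, 0.0, 259.7004833989772], [0.0, 448.2520284591148, 185.27341508107847], [0.0, 0.0, 1.0]] [[0.003, -0.985, 0.173, 379.786], [-1.0, -0.001, 0.012, -26.51], [-0.012, -0.173, -0.985, 1527.576], [0.0, 0.0, 0.0, 1.0]]
0.1 [ 261.52908446 -567.4403499   233.13846729] [-3.14064067e+00 -9.93655440e-05  4.31790594e-01] [-0.31946595 -0.87398518 -0.68213827]
```

View pics/side0.png

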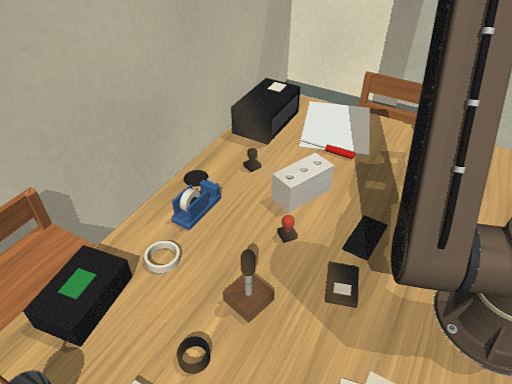

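View pics/top0.png

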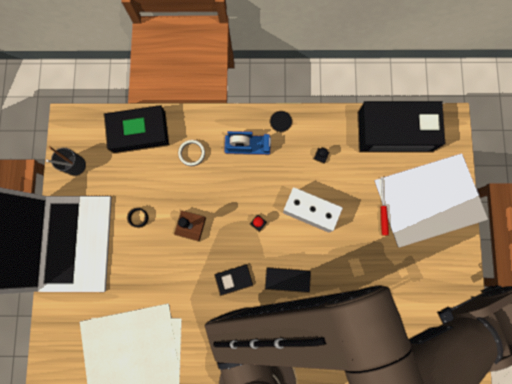

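Side view: the gauge handle is near (248,263), the stand near (248,295), and the bores near (289,177), (304,170), (317,163). Top view: the handle is near (184,223), and the bores near (298,202), (312,209), (328,215). Next I measure these by masks.

```bash
cat > h.py <<'E'
import numpy as np,cv2
from cell import env
def ray(c,uv):
    d=c["pose"][:3,:3]@np.linalg.inv(c["K"])@np.array([uv[0],uv[1],1.]);return c["pose"][:3,3],d/np.linalg.norm(d)
def plane(c,uv,z):
    o,d=ray(c,uv);return o+d*(z-o[2])/d[2]
def tri(c1,p1,c2,p2):
    (a,d),(b,e)=ray(c1,p1),ray(c2,p2)
    s=np.linalg.lstsq(np.c_[d,-e],b-a,rcond=None)[0];P,Q=a+d*s[0],b+e*s[1]
    return (P+Q)/2,np.linalg.norm(P-Q)
def blobs(mask,x0,y0,amin=8):
    n,l,st,ce=cv2.connectedComponentsWithStats(mask.astype(np.uint8))
    return [(ce[i]+[x0,y0],st[i].tolist()) for i in range(1,n) if st[i,4]>=amin]
E
cat > m.py <<'E'
from h import *
S,T=env.read_camera("side"),env.read_camera("top")
def dark(c,x0,y0,x1,y1,th,amin=8):
    g=c["img"][y0:y1,x0:x1].max(2);return blobs(g<th,x0,y0,amin)
bs=dark(S,278,155,330,190,110,4);bt=dark(T,288,190,342,228,110)
print("bs",[(b[0].round(1).tolist(),b[1][4]) for b in bs]);print("bt",[(b[0].round(1).tolist(),b[1][4]) for b in bt])
hs=dark(S,236,240,262,282,75,30);ht=dark(T,170,205,215,245,60,20)
print("hs",[(b[0].round(1).tolist(),b[1]) for b in hs]);print("ht",[(b[0].round(1).tolist(),b[1]) for b in ht])
if len(bs)>=3 and len(bt)>=3:
    pass
a=cv2.resize(S["img"][150:330,210:340],None,fx=3,fy=3,interpolation=2);b=cv2.resize(T["img"][180:250,165:345],None,fx=2.3*1,fy=2.3,interpolation=2)
b=cv2.resize(b,(400,int(b.shape[0]*400/b.shape[1])));o=np.zeros((540,790,3),np.uint8);o[:a.shape[0],:390]=a;o[:b.shape[0],390:]=b
cv2.imwrite("pics/z1.png",o)
np.save("p.npy",0)
E
python3 m.py
```

```text
bs []
bt [([296.6, 201.9], 21), ([312.2, 208.6], 21), ([328.1, 215.1], 22)]
hs [([248.4, 260.3], [5, 9, 15, 27, 242])]
ht [([184.2, 222.6], [8, 12, 15, 11, 113])]
```

View pics/z1.png

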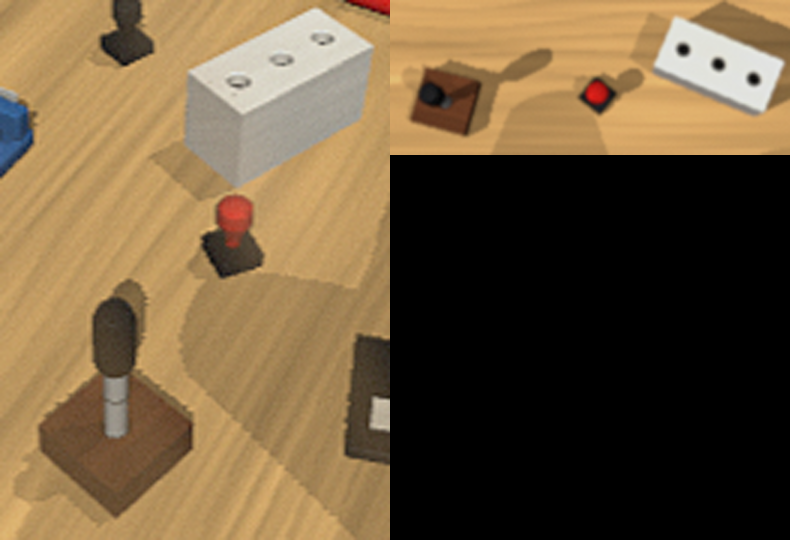

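The crop shows the gauge upright in its stand, with the mark at about side (248.7,283.7). The side-view bore mouths are at about (289.3,177.3), (304,170) and (317.3,163).

```bash
cat > m2.py <<'E'
from h import *
S,T=env.read_camera("side"),env.read_camera("top")
B=[]
for t,s in zip([(296.6,201.9),(312.2,208.6),(328.1,215.1)],[(289.3,177.3),(304,170),(317.3,163)]):
    print("bore",plane(T,t,95).round(1),plane(S,s,95).round(1),*[np.round(x,1) for x in tri(T,t,S,s)])
# stand outline in top view
for n,c,(x0,y0,x1,y1) in(("T",T,(165,200,215,250)),("S",S,(215,260,285,325))):
    im=c["img"][y0:y1,x0:x1].astype(int);hsv=cv2.cvtColor(c["img"][y0:y1,x0:x1],cv2.COLOR_BGR2HSV)
    m=((im.max(2)<125)&(im.max(2)>55)&(hsv[...,1]>90)).astype(np.uint8)
    bl=max(blobs(m,x0,y0),key=lambda b:b[1][4]);print(n,"stand",bl[0],bl[1])
    k=cv2.findContours(m,0,2)[0];k=max(k,key=cv2.contourArea);r=cv2.minAreaRect(k);print(np.round(np.array(r[0])+[x0,y0],1),np.round(r[1:][0],1),r[2]); print(plane(c,np.array(r[0])+[x0,y0],35 if n=="T" else 20).round(1))
print("handle tri",*[np.round(x,1) for x in tri(S,(248.4,260.3),T,(184.2,222.6))])
print("handle top T z170", plane(T,(183.5,222.3),170).round(1))
for v,z in((261.5,140),(283.7,75),(294.7,35)): print("S axis",z,plane(S,(248.6,v),z).round(1))
print(env.state()["t"])
E
python3 m2.py
```

```text
bore [ 576.7 -128.    95. ] [ 574.6 -123.3   95. ] [ 577.1 -128.5   90.3] 0.6
bore [ 555.1 -177.8   95. ] [ 552.1 -174.2   95. ] [ 554.7 -178.5   91.3] 1.9
bore [ 534.2 -228.3   95. ] [ 531.6 -224.    95. ] [ 534.  -229.1   90.9] 1.4
T stand [191.64818024 225.65857886] [10, 11, 32, 30, 577]
[190.4 225.1] [27.9 25.7] 14.03624439239502
[506.5 222.6  35. ]
S stand [248.30947776 294.03288201] [8, 0, 51, 62, 1551]
[247.  289.5] [50.2 47.4] 45.0
[515.7 216.7  20. ]
handle tri [505.8 224.3 142.4] 1.5
handle top T z170 [503.5 221.2 170. ]
S axis 140 [505.5 225.4 140. ]
S axis 75 [500.6 234.6  75. ]
S axis 35 [500.1 236.1  35. ]
0.3
```

```bash
python3 -m crank '[[328,-143,-26,24.7,95],[328,-143,-26,24.7,95],[328,-143,-26,24.7,95],[328,-143,-26,24.7,95],[328,-143,-26,24.7,95],[328,-143,-26,24.7,95],[328,-143,-26,24.7,95],[328,-143,-26,24.7,95],[328,-143,-26,24.7,95],[328,-143,-26,24.7,95]]'
```

```text
t: 1.13
eef_pos: [502.5, -296.8, 260.1]
tcp_rot: [-3.142, -0.001, 0.005]
ft_force: [0.2, -0.0, -0.1]
opening: 0.997
grip_force: 0.0
```

```bash
python3 -m crank '[[3,-420,0,0,95],[3,-420,0,0,95],[3,-420,0,0,95],[3,-420,0,0,95],[3,-420,0,0,95],[3,-420,0,0,95],[3,-420,0,0,95],[3,-420,0,0,95],[3,-420,0,0,95],[3,-420,0,0,95]]'; python3 -m crank '[[0,-101,0,0,95],[0,-101,0,0,95],[0,-101,0,0,95],[0,-101,0,0,95]]'
```

```text
t: 1.97
eef_pos: [501.9, 117.8, 259.8]
tcp_rot: [3.141, -0.0, 0.0]
ft_force: [0.5, -0.2, -0.2]
opening: 1.0
grip_force: 0.0
t: 2.3
eef_pos: [501.9, 220.2, 259.4]
tcp_rot: [-3.141, 0.0, 0.004]
ft_force: [-1.1, -0.5, -0.1]
opening: 0.998
grip_force: 0.0
```

```bash
python3 -m crank '[[3,-4,40,0,95],[3,-4,80,0,95],[3,-4,110,0,95],[3,-4,119,0,95],[3,-4,119,0,95]]'; python3 -m crank '[[0,0,0,0,40],[0,0,0,0,40],[0,0,0,0,40],[0,0,0,0,40]]'; python3 - <<'E'
from h import *
c=env.read_camera("side");a=cv2.resize(c["img"][200:330,190:320],(585,585),interpolation=2);cv2.imwrite("pics/g.png",a)
E
```

```text
t: 2.72
eef_pos: [504.7, 220.1, 138.9]
tcp_rot: [3.14, 0.004, -0.0]
ft_force: [0.5, -0.0, 0.3]
opening: 1.003
grip_force: 0.0
t: 3.05
eef_pos: [505.8, 221.2, 142.1]
tcp_rot: [-3.141, -0.002, 0.001]
ft_force: [0.3, 0.7, 0.5]
opening: 0.774
grip_force: 0.0
```

View pics/g.png

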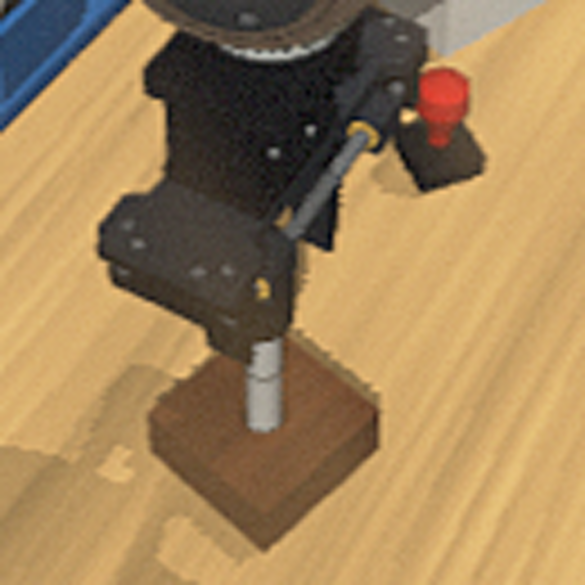

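The side crop shows the open fingers around the handle, with the gauge upright in the stand. I close now.

```bash
python3 -m crank '[[0,0,0,0,15],[0,0,0,0,15],[0,0,0,0,15],[0,0,0,0,15],[0,0,0,0,15],[0,0,0,0,15],[0,0,0,0,15],[0,0,0,0,15],[0,0,0,0,15],[0,0,0,0,15]]'
```

```text
t: 3.93
eef_pos: [505.3, 221.4, 140.6]
tcp_rot: [-3.141, -0.0, 0.001]
ft_force: [-0.1, 3.6, 0.0]
opening: 0.338
grip_force: 29.7
```

```bash
python3 -m crank '[[0,0,-15,0,15],[0,0,-30,0,15],[0,0,-50,0,15],[0,0,-80,0,15],[0,0,-110,0,15],[0,0,-125,0,15],[0,0,-125,0,15]]';  python3 -m crank '[[10,200,0,0,15],[10,200,0,0,15],[10,200,0,0,15],[10,200,0,0,15],[10,200,0,0,15],[10,200,0,0,15]]'
```

```text
t: 4.52
eef_pos: [506.1, 221.1, 268.6]
tcp_rot: [-3.141, -0.005, 0.001]
ft_force: [-0.1, -0.0, -2.2]
opening: 0.332
grip_force: 29.9
t: 5.02
eef_pos: [515.0, 16.2, 264.0]
tcp_rot: [3.14, 0.002, -0.003]
ft_force: [-1.0, -0.1, -2.4]
opening: 0.33
grip_force: 30.0
```

```bash
python3 -m crank '[[61,144,13,0,15],[61,144,13,0,15],[61,144,13,0,15],[61,144,13,0,15],[61,144,13,0,15],[61,144,13,0,15]]'; python3 - <<'E'
from h import *
c=env.read_camera("side");a=cv2.resize(c["img"][100:210,235:385],None,fx=5,fy=5,interpolation=2);cv2.imwrite("pics/i.png",a)
s=[]
print(env.state()["eef_pos"].round(1))
E
```

```text
t: 5.52
eef_pos: [576.0, -124.0, 250.3]
tcp_rot: [-3.141, 0.003, -0.002]
ft_force: [-0.4, 0.9, -2.8]
opening: 0.33
grip_force: 30.0
[ 575.8 -122.9  250.9]
```

View pics/i.png

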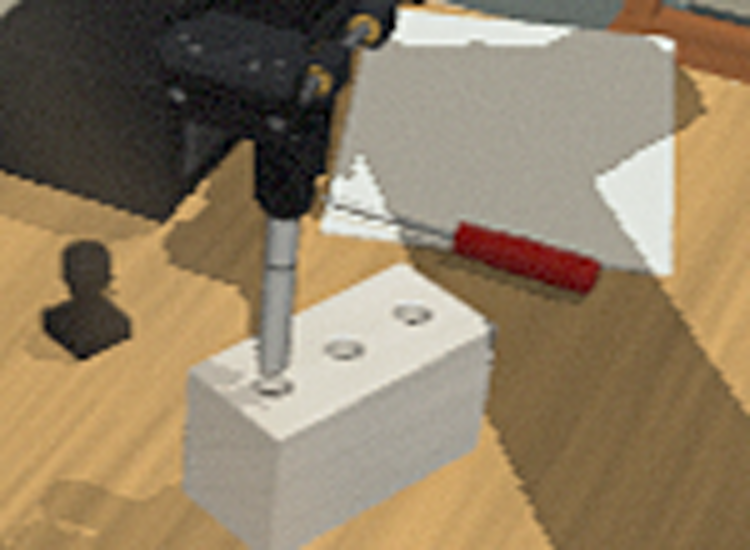

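The side crop shows the shaft vertical, with its tip at about zoom (273,377), px (289.6,175.4). It is just above the near-end bore, at about zoom (273,386). Next I refine this to subpixel.

```bash
cat > sub.py <<'E'
from h import *
S=env.read_camera("side");g=cv2.cvtColor(S["img"],cv2.COLOR_BGR2GRAY);g0=cv2.imread("pics/side0.png",0)
print("now");print(g[140:183,281:300][::1][-22:]);print("bore0");print(g0[170:185,281:299])
s=env.state();print(s["eef_pos"],s["t"])
for z in(114,115,116):
  print("tip",plane(S,(289.6,173.2),z).round(1))
print("bore",plane(S,(289.3,177.3),95).round(1))
def prj(P):
    q=np.linalg.inv(S["pose"])@np.r_[P,1];q=S["K"]@q[:3];return q[:2]/q[2]
print("pred tip from TCP",prj([576.5,-127+3.5,115]),"d/dx",prj([586.5,-123.5,115])-prj([576.5,-123.5,115]),"d/dy",prj([576.5,-113.5,115])-prj([576.5,-123.5,115]),"dz",prj([576.5,-123.5,125])-prj([576.5,-123.5,115]))
E
python3 sub.py
```

```text
now
[[164 164 178 153 111 101 108 139 157 156 152 136 145 165 160 177 201 215
  215]
 [164 168 176 149 112  99 108 138 155 160 149 125 141 174 203 214 214 218
  211]
 [169 171 180 150 106 101 106 141 157 158 147 120 168 218 215 215 214 213
  215]
 [171 178 179 145 105 102 114 148 158 154 145 129 181 221 214 215 214 215
  217]
 [170 169 174 142 104 102 120 144 156 156 142 125 184 220 215 215 214 213
  214]
 [172 171 166 137  96  98 122 144 155 157 142 119 177 222 213 212 210 214
  211]
 [165 162 156 157 144 113 121 152 152 153 141 114 177 220 213 213 213 213
  214]
 [157 169 202 215 224 177 122 150 158 155 136 129 189 220 211 209 210 211
  213]
 [195 214 215 220 189 129 122 151 154 155 137 129 185 219 210 210 211 216
  197]
 [214 214 211 216 219 175 130 153 155 153 132 150 199 219 211 212 215 211
  201]
 [209 213 210 217 175 109 123 153 156 149 131 149 200 214 209 210 210 209
  214]
 [212 208 212 215 220 175 138 154 153 147 128 144 199 215 212 213 211 213
  218]
 [214 213 210 215 190 127 126 157 167 155 122 165 218 215 211 215 215 216
  217]
 [181 179 196 211 213 174 139 137 122 129 1
[... 1415 characters left out ...]
10 215 215 213 214 213 215]
 [195 215 211 208 214 214 215 211 212 207 213 214 210 213 211 214 211 210]
 [157 184 209 210 210 211 188 186 213 213 215 214 214 211 211 213 212 212]
 [144 143 177 208 212 207 206 207 210 210 210 211 213 209 209 213 213 216]
 [146 141 143 168 202 212 212 210 209 210 207 211 209 212 214 214 216 222]
 [145 145 142 144 154 189 216 212 211 211 209 210 215 213 215 221 210 176]]
[ 575.81497822 -122.18721936  251.43437997] 5.6167
tip [ 572.6 -118.5  114. ]
tip [ 572.1 -117.4  115. ]
tip [ 571.7 -116.3  116. ]
bore [ 574.6 -123.3   95. ]
pred tip from TCP [289.14412921 171.52178906] d/dx [-3.21125023 -1.10503159] d/dy [-1.56752377  1.95569893] dz [ 0.21721541 -2.80595989]
```

```bash
cat > avg.py <<'E'
from h import *
P=[];F=[]
for i in range(12):
    env.read_camera("side");s=env.state();P.append(s["eef_pos"]);F.append(s["ft_force"])
print(s["t"],np.mean(P,0).round(2),np.std(P,0).round(2),np.mean(F,0).round(2),np.std(F,0).round(2))
E
python3 avg.py
```

```text
6.2167 [ 576.33 -122.14  252.66] [0.18 0.37 0.27] [ 0.06  0.12 -2.08] [0.63 0.41 0.35]
```

```bash
python3 -m crank '[[1,7,14,0,15],[1,7,14,0,15],[1,7,14,0,15]]'; python3 avg.py; python3 - <<'E'
from h import *
c=np.mean([env.read_camera("side")["img"] for _ in range(4)],0).astype(np.uint8)
a=cv2.resize(c[150:195,265:325],None,fx=12,fy=12,interpolation=2);cv2.imwrite("pics/j.png",a)
E
```

```text
t: 6.47
eef_pos: [577.2, -129.8, 238.2]
tcp_rot: [-3.141, 0.001, 0.0]
ft_force: [0.2, 0.0, -2.8]
opening: 0.333
grip_force: 30.0
7.0667 [ 577.55 -129.7   238.93] [0.06 0.04 0.17] [-0.    0.03 -2.02] [0.64 0.46 0.58]
```

View pics/j.png

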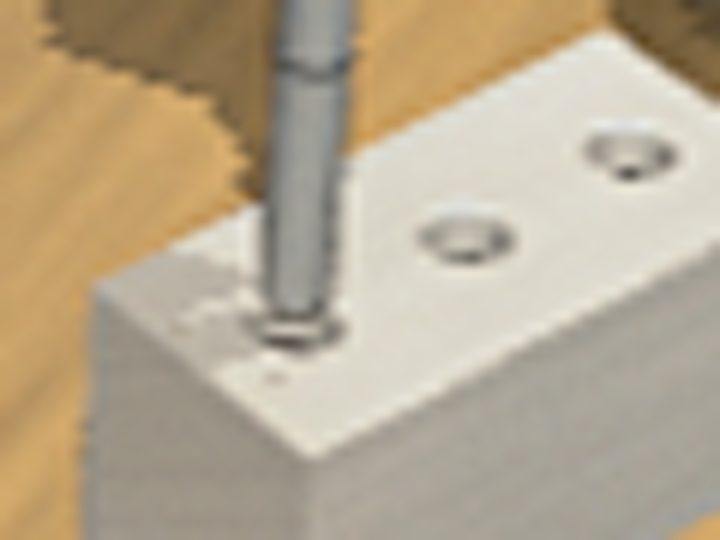

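The crop shows the tip bottom at zoom (298,315), and the bore mouth centred at about (297,326), directly below. I need about −1 mm in x and +2 mm in y.

```bash
python3 -m crank '[[-1,-2,0,0,15],[-1,-2,4,0,15],[-1,-2,7,0,15],[-1,-2,9,0,15],[-1,-2,11,0,15],[-1,-2,13,0,15],[-1,-2,13,0,15]]'
```

```text
t: 7.85
eef_pos: [576.4, -127.8, 225.1]
tcp_rot: [-3.141, 0.001, 0.001]
ft_force: [0.1, -0.3, -2.4]
opening: 0.333
grip_force: 30.0
```

```bash
python3 -m crank '[[0,0,3,0,15],[0,0,6,0,15],[0,0,9,0,15],[0,0,12,0,15],[0,0,15,0,15],[0,0,18,0,15]]';python3 -m crank '[[0,0,2,0,15],[0,0,4,0,15],[0,0,6,0,15],[0,0,8,0,15],[0,0,8,0,15]]'
```

```text
t: 8.35
eef_pos: [576.7, -127.8, 208.0]
tcp_rot: [3.141, -0.001, 0.001]
ft_force: [-1.0, 0.0, 5.9]
opening: 0.33
grip_force: 30.0
t: 8.77
eef_pos: [576.5, -127.8, 199.4]
tcp_rot: [3.141, -0.0, 0.001]
ft_force: [0.2, 0.2, 1.2]
opening: 0.33
grip_force: 30.0
```

```bash
python3 -m crank '[[0,0,2,0,15],[0,0,4,0,15],[0,0,6,0,15]]'
```

```text
t: 9.02
eef_pos: [576.6, -127.8, 193.6]
tcp_rot: [3.141, -0.0, 0.001]
ft_force: [-0.3, -0.2, 6.2]
opening: 0.331
grip_force: 30.0
```

```bash
python3 -m crank '[[0,0,2,0,15],[0,0,4,0,15],[0,0,6,0,15]]'
```

```text
t: 9.27
eef_pos: [576.5, -127.8, 187.5]
tcp_rot: [3.141, -0.0, 0.001]
ft_force: [0.3, 0.2, 4.9]
opening: 0.329
grip_force: 30.0
```

```bash
python3 -m crank '[[0,0,2,0,15],[0,0,4,0,15]]'
```

```text
t: 9.43
eef_pos: [576.5, -127.8, 183.5]
tcp_rot: [3.141, -0.0, 0.001]
ft_force: [0.1, 0.1, 5.2]
opening: 0.328
grip_force: 30.0
```

```bash
python3 -m crank '[[0,0,2,0,15],[0,0,4,0,15]]'
```

```text
t: 9.6
eef_pos: [576.5, -127.8, 179.4]
tcp_rot: [3.141, -0.0, 0.001]
ft_force: [-0.1, -0.3, 5.1]
opening: 0.332
grip_force: 30.0
```

```bash
python3 -m crank '[[0,0,2,0,15],[0,0,3,0,15]]'
```

```text
t: 9.77
eef_pos: [576.5, -127.8, 176.3]
tcp_rot: [3.142, 0.0, 0.001]
ft_force: [1.0, -0.7, 4.1]
opening: 0.33
grip_force: 30.0
```

```bash
python3 -m crank '[[0,0,2,0,15],[0,0,3,0,15]]'
```

```text
t: 9.93
eef_pos: [576.5, -127.8, 173.4]
tcp_rot: [3.141, 0.0, 0.001]
ft_force: [0.3, 0.0, 3.8]
opening: 0.329
grip_force: 30.0
```

```bash
python3 -m crank '[[0,0,2,0,15],[0,0,3,0,15]]'
```

```text
t: 10.1
eef_pos: [577.5, -127.8, 172.7]
tcp_rot: [3.141, -0.004, 0.0]
ft_force: [-2.4, 3.5, 30.3]
opening: 0.334
grip_force: 30.1
```

```bash
python3 -m crank '[[0,0,2,0,15],[0,0,3,0,15]]'
```

```text
t: 10.27
eef_pos: [578.8, -128.0, 171.6]
tcp_rot: [3.14, -0.008, 0.0]
ft_force: [-0.8, 2.9, 40.9]
opening: 0.332
grip_force: 30.1
```

```bash
python3 -m crank '[[0,0,2,0,15],[0,0,3,0,15]]'
```

```text
t: 10.43
eef_pos: [579.5, -128.0, 169.4]
tcp_rot: [3.14, -0.01, 0.0]
ft_force: [0.1, 4.9, 43.5]
opening: 0.331
grip_force: 30.1
```

It bottomed at about 57.5 mm depth, so this bore is a short one. I pushed past the stop and the handle probably slipped a few mm in the grip. I retract and re-measure the offset at the next bore.

```bash
python3 -m crank '[[0,0,-4,0,15],[0,0,-8,0,15],[0,0,-16,0,15],[0,0,-30,0,15],[0,0,-50,0,15],[0,0,-70,0,15],[0,0,-80,0,15],[0,0,-80,0,15]]'; python3 avg.py; python3 - <<'E'
from h import *
c=np.mean([env.read_camera("side")["img"] for _ in range(4)],0).astype(np.uint8)
a=cv2.resize(c[125:195,265:325],None,fx=8,fy=8,interpolation=2);cv2.imwrite("pics/k.png",a)
E
```

```text
t: 11.1
eef_pos: [576.7, -127.9, 246.2]
tcp_rot: [3.141, -0.002, 0.001]
ft_force: [0.5, -0.1, -2.1]
opening: 0.329
grip_force: 30.0
11.7 [ 576.18 -127.73  243.86] [0.21 0.05 0.48] [-0.07 -0.29 -2.29] [0.48 0.34 0.63]
```

View pics/k.png

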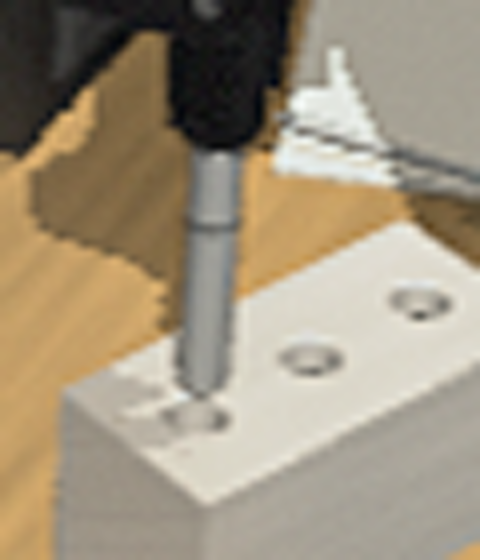

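The shaft is still upright with the tip above the first bore, at zoom (203,390); the middle bore is at zoom (311,357).

```bash
python3 -m crank '[[-22,50.5,0,0,15],[-22,50.5,0,0,15],[-22,50.5,0,0,15],[-22,50.5,8,0,15],[-22,50.5,13,0,15],[-22,50.5,16,0,15],[-22,50.5,19,0,15],[-22,50.5,22,0,15],[-22,50.5,22,0,15]]'
```

```text
t: 12.65
eef_pos: [554.7, -177.8, 221.9]
tcp_rot: [-3.141, 0.0, 0.001]
ft_force: [0.2, 0.3, -2.0]
opening: 0.33
grip_force: 30.0
```

```bash
python3 -m crank '[[0,0,3,0,15],[0,0,6,0,15],[0,0,9,0,15],[0,0,12,0,15]]'
```

```text
t: 12.98
eef_pos: [554.8, -178.3, 210.7]
tcp_rot: [3.141, -0.001, 0.001]
ft_force: [-0.1, 1.2, 6.3]
opening: 0.332
grip_force: 30.0
```

```bash
python3 -m crank '[[0,0,2,0,15],[0,0,4,0,15],[0,0,6,0,15],[0,0,8,0,15]]'
```

```text
t: 13.32
eef_pos: [554.8, -178.4, 203.1]
tcp_rot: [3.141, -0.001, 0.001]
ft_force: [-0.9, 1.1, 5.5]
opening: 0.332
grip_force: 30.0
```

```bash
python3 -m crank '[[0,0,2,0,15],[0,0,4,0,15],[0,0,6,0,15]]'
```

```text
t: 13.57
eef_pos: [554.8, -178.3, 197.1]
tcp_rot: [3.141, -0.001, 0.001]
ft_force: [-0.4, 1.3, 4.9]
opening: 0.327
grip_force: 30.0
```

```bash
python3 -m crank '[[0,0,2,0,15],[0,0,4,0,15],[0,0,6,0,15]]'
```

```text
t: 13.82
eef_pos: [554.8, -178.4, 191.1]
tcp_rot: [3.141, -0.001, 0.001]
ft_force: [-0.2, 1.0, 4.9]
opening: 0.327
grip_force: 30.0
```

```bash
python3 -m crank '[[0,0,2,0,15],[0,0,4,0,15],[0,0,6,0,15]]'
```

```text
t: 14.07
eef_pos: [554.8, -178.3, 185.1]
tcp_rot: [3.141, -0.001, 0.001]
ft_force: [-0.0, 1.2, 5.9]
opening: 0.331
grip_force: 30.0
```

```bash
python3 -m crank '[[0,0,2,0,15],[0,0,4,0,15],[0,0,6,0,15]]'
```

```text
t: 14.32
eef_pos: [555.9, -178.7, 181.3]
tcp_rot: [3.14, -0.005, 0.0]
ft_force: [-2.1, 3.7, 38.5]
opening: 0.331
grip_force: 30.1
```

The middle bore stops at about 45 mm depth, so it is short too. Next is the third.

```bash
python3 -m crank '[[0,0,-4,0,15],[0,0,-8,0,15],[0,0,-16,0,15],[0,0,-30,0,15],[0,0,-50,0,15],[0,0,-65,0,15],[0,0,-65,0,15]]'; python3 -m crank '[[-21.5,50.5,0,0,15],[-21.5,50.5,0,0,15],[-21.5,50.5,0,0,15],[-21.5,50.5,8,0,15],[-21.5,50.5,13,0,15],[-21.5,50.5,16,0,15],[-21.5,50.5,19,0,15],[-21.5,50.5,22,0,15],[-21.5,50.5,22,0,15]]'
```

```text
t: 14.9
eef_pos: [555.1, -178.7, 246.4]
tcp_rot: [3.14, -0.003, 0.001]
ft_force: [0.1, 0.7, -3.0]
opening: 0.328
grip_force: 30.0
t: 15.65
eef_pos: [533.1, -228.3, 220.9]
tcp_rot: [-3.141, 0.001, 0.001]
ft_force: [0.8, -0.4, -3.1]
opening: 0.334
grip_force: 30.0
```

```bash
python3 -m crank '[[0,0,3,0,15],[0,0,6,0,15],[0,0,9,0,15],[0,0,12,0,15]]'
```

```text
t: 15.98
eef_pos: [533.3, -228.8, 210.0]
tcp_rot: [3.141, -0.001, 0.001]
ft_force: [-0.7, 0.9, 6.1]
opening: 0.331
grip_force: 30.0
```

```bash
python3 -m crank '[[0,0,3,0,15],[0,0,6,0,15],[0,0,9,0,15],[0,0,12,0,15],[0,0,15,0,15],[0,0,18,0,15]]'
```

```text
t: 16.48
eef_pos: [533.2, -228.8, 192.1]
tcp_rot: [3.141, -0.001, 0.001]
ft_force: [-0.3, 1.8, 5.9]
opening: 0.334
grip_force: 30.0
```

```bash
python3 -m crank '[[0,0,3,0,15],[0,0,6,0,15],[0,0,9,0,15],[0,0,12,0,15],[0,0,15,0,15],[0,0,18,0,15]]'
```

```text
t: 16.98
eef_pos: [533.3, -228.8, 174.0]
tcp_rot: [3.141, -0.001, 0.001]
ft_force: [-1.4, 0.9, 5.6]
opening: 0.331
grip_force: 30.0
```

```bash
python3 -m crank '[[0,0,3,0,15],[0,0,6,0,15],[0,0,9,0,15],[0,0,12,0,15]]'
```

```text
t: 17.32
eef_pos: [533.2, -228.9, 162.0]
tcp_rot: [3.141, -0.001, 0.001]
ft_force: [-0.6, 1.0, 4.9]
opening: 0.331
grip_force: 30.0
```

```bash
python3 -m crank '[[0,0,1.5,0,15],[0,0,3,0,15]]'
```

```text
t: 17.48
eef_pos: [533.2, -228.8, 158.9]
tcp_rot: [3.141, -0.001, 0.001]
ft_force: [0.1, 1.5, 5.0]
opening: 0.333
grip_force: 30.0
```

```bash
python3 -m crank '[[0,0,1.5,0,15],[0,0,2.5,0,15]]'
```

```text
t: 17.65
eef_pos: [533.7, -229.0, 157.5]
tcp_rot: [3.141, -0.002, 0.001]
ft_force: [-2.1, 3.3, 25.6]
opening: 0.33
grip_force: 30.0
```

```bash
python3 -m crank '[[0,0,0,0,15],[0,0,0,0,15],[0,0,-1,0,15]]'; python3 - <<'E'
from h import *
c=np.mean([env.read_camera("side")["img"] for _ in range(4)],0).astype(np.uint8)
a=cv2.resize(c[125:195,275:345],None,fx=8,fy=8,interpolation=2);cv2.imwrite("pics/l.png",a)
E
```

```text
t: 17.9
eef_pos: [533.1, -228.8, 157.8]
tcp_rot: [3.141, -0.001, 0.001]
ft_force: [-0.4, 2.0, -1.3]
opening: 0.331
grip_force: 30.0
```

View pics/l.png

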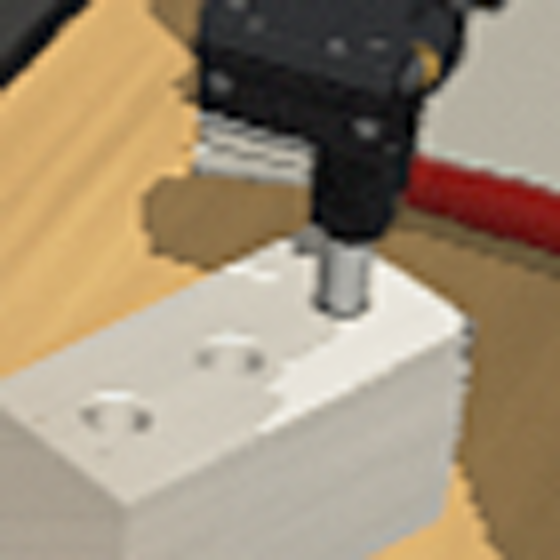

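The shaft stands in the third bore (zoom 343,310). No shaft mark shows above the rim, so the mark is level with the top. I release.

```bash
python3 -m crank '[[0,0,0,0,80],[0,0,0,0,80],[0,0,0,0,80],[0,0,0,0,80],[0,0,0,0,80],[0,0,0,0,80],[0,0,0,0,80],[0,0,0,0,80]]'; python3 -m crank '[[0,0,-10,0,80],[0,0,-30,0,80],[0,0,-60,0,80],[0,0,-100,0,80],[0,0,-120,0,80],[-60,-150,-120,0,80],[-60,-150,-120,0,80],[-60,-150,-120,0,80],[-60,-150,-120,0,80],[-60,-150,-120,0,80]]'; python3 - <<'E'
from h import *
c=np.mean([env.read_camera("side")["img"] for _ in range(4)],0).astype(np.uint8);t=env.read_camera("top")["img"]
a=cv2.resize(c[110:190,270:350],(480,480),interpolation=2);b=cv2.resize(t[170:250,280:360],(300,300),interpolation=2)
o=np.zeros((480,790,3),np.uint8);o[:,:480]=a;o[:300,490:]=b;cv2.imwrite("pics/m.png",o)
E
```

```text
t: 18.77
eef_pos: [533.0, -228.8, 157.1]
tcp_rot: [3.142, 0.0, 0.001]
ft_force: [-0.1, -0.2, -0.5]
opening: 0.816
grip_force: 0.0
t: 19.6
eef_pos: [470.4, -74.5, 278.3]
tcp_rot: [-3.141, 0.0, 0.004]
ft_force: [0.7, -0.7, -0.2]
opening: 0.842
grip_force: 0.0
```

View pics/m.png

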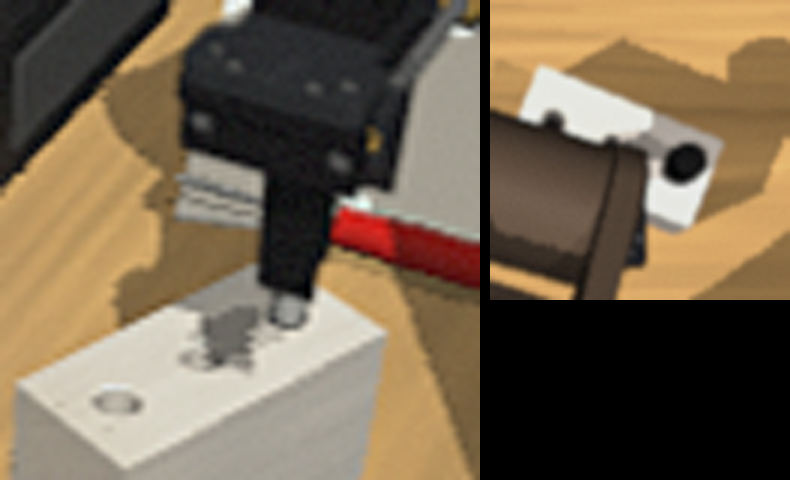

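The arm still blocks the side view. I move clear and take one last look.

```bash
python3 -m crank '[[-30,-200,0,0,80],[-30,-200,0,0,80],[-30,-200,0,0,80],[-30,-200,0,0,80],[-30,-200,0,0,80],[-30,-200,0,0,80],[-30,-200,0,0,80]]'; python3 - <<'E'
from h import *
c=np.mean([env.read_camera("side")["img"] for _ in range(4)],0).astype(np.uint8);t=env.read_camera("top")["img"]
a=cv2.resize(c[110:190,270:350],(480,480),interpolation=2);b=cv2.resize(t[170:250,280:360],(300,300),interpolation=2)
o=np.zeros((590,790,3),np.uint8);o[:480,:480]=a;o[:300,490:]=b;o[310:310+225,490:]=cv2.resize(c,(300,225));cv2.imwrite("pics/n.png",o)
E
```

```text
t: 20.43
eef_pos: [443.1, 121.8, 277.0]
tcp_rot: [3.141, 0.0, 0.003]
ft_force: [0.8, 0.3, -0.4]
opening: 0.842
grip_force: 0.0
```

View pics/n.png

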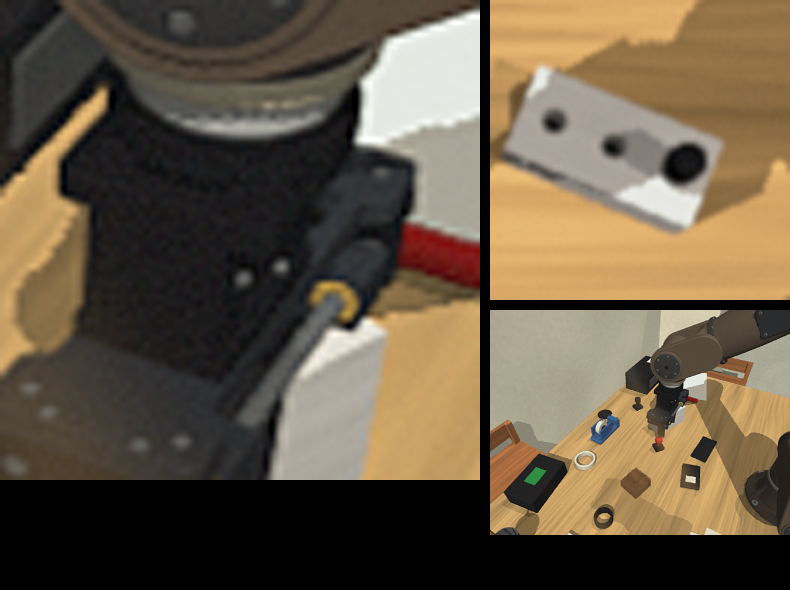

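The top crop shows the gauge upright in the end bore at (685,163); the side view is blocked. I swing the arm clear and check the side view numerically.

```bash
python3 -m crank '[[-8,400,-30,0,80],[-8,400,-30,0,80],[-8,400,-30,0,80],[-8,400,-30,0,80],[-8,400,-30,0,80],[-8,400,-30,0,80],[-8,400,-30,0,80],[-8,400,-30,0,80],[-8,400,-30,0,80],[-8,400,-30,0,80]]';python3 -m crank '[[-120,220,0,0,80],[-120,220,0,0,80],[-120,220,0,0,80],[-120,220,0,0,80],[-120,220,0,0,80],[-120,220,0,0,80],[-120,220,0,0,80]]'; python3 - <<'E'
from h import *
S=env.read_camera("side")
def prj(P):
    q=np.linalg.inv(S["pose"])@np.r_[P,1];q=S["K"]@q[:3];return (q[:2]/q[2]).round(1)
for z in(190,130,95): print(z,prj([533.2,-228.8,z]))
g=cv2.cvtColor(S["img"],cv2.COLOR_BGR2GRAY);print(g[122:172,308:330])
E
```

```text
t: 21.52
eef_pos: [433.9, -283.5, 307.3]
tcp_rot: [3.141, -0.0, -0.003]
ft_force: [0.2, 0.8, -0.2]
opening: 0.841
grip_force: 0.0
t: 22.1
eef_pos: [310.7, -504.9, 306.3]
tcp_rot: [3.141, 0.001, -0.006]
ft_force: [-0.3, 0.9, 0.2]
opening: 0.838
grip_force: 0.0
190 [321.1 135. ]
130 [318.7 152.4]
95 [317.4 162. ]
[[228 227 226 ... 228 227 225]
 [227 227 227 ... 226 227 226]
 [225 227 225 ... 228 227 226]
 ...
 [212 220 218 ... 165 158 155]
 [211 219 215 ... 157 159 166]
 [219 215 217 ... 165 163 163]]
```

```bash
python3 - <<'E'
from h import *
S=env.read_camera("side")
g=cv2.cvtColor(S["img"],cv2.COLOR_BGR2GRAY)
for v in range(128,170): print(v,*g[v,310:328])
E
```

```text
128 226 226 226 225 226 226 227 227 228 227 228 226 226 225 225 226 228 226
129 227 226 226 227 225 228 226 226 225 226 226 226 226 226 227 227 226 225
130 226 226 226 226 227 225 227 225 227 225 225 227 226 227 226 224 224 229
131 226 226 226 226 227 226 227 229 228 231 232 228 228 230 226 225 227 227
132 226 226 226 228 227 227 226 230 236 243 244 245 246 239 234 231 226 225
133 226 225 226 226 225 231 231 245 221 139 124 124 116 166 232 238 228 226
134 225 224 227 228 228 234 228 166 79 32 25 29 26 53 125 215 240 229
135 226 226 226 227 230 241 197 46 15 27 26 25 31 13 31 115 210 235
136 225 227 225 228 233 214 114 14 25 38 37 39 35 33 19 55 192 237
137 227 226 227 229 241 193 25 11 22 33 31 32 38 32 37 15 190 239
138 227 226 226 231 225 146 2 23 35 35 31 40 32 35 33 4 191 241
139 228 226 227 231 226 141 2 20 36 38 37 35 38 38 26 0 144 223
140 228 228 227 233 228 146 0 19 14 25 30 28 33 31 17 2 185 239
141 226 231 231 238 211 101 5 24 29 35 26 34 29 33 26 0 192 241
142 221 220 222 222 163 47 18 33 27 29 40 34 33 33 24 37 193 241
143 137 158 194 224 179 37 18 24 30 38 29 28 30 27 1
[... 1136 characters left out ...]
 219 221 219 215 189
161 187 191 192 187 135 85 122 147 159 149 136 190 222 218 216 219 219 219
162 185 179 187 166 103 87 131 149 159 154 113 176 226 217 217 218 217 218
163 183 180 186 180 123 63 108 150 162 128 111 182 224 218 217 217 217 212
164 185 182 186 188 187 170 127 96 104 118 170 224 219 215 214 217 212 212
165 185 180 188 189 190 189 186 203 221 220 222 222 216 216 214 211 215 215
166 185 185 189 186 184 186 183 206 221 220 219 215 213 215 215 216 216 217
167 186 183 181 183 202 218 218 214 216 214 215 212 215 215 215 218 217 217
168 177 199 219 216 213 219 218 216 214 214 216 216 217 217 217 219 219 210
169 218 216 218 215 216 216 217 217 214 216 219 217 219 221 223 210 185 161
```

The side view matches the prediction for z=130 at the handle's lower edge (row 152), so the gauge is seated. I hand it in.

```bash
python3 -c "
from cell import env
print(env.job_done())"
```

```text
the job is handed in; nothing more can be done
None
```

I left the gauge standing and released in the -y end bore, bottomed at about 70 mm with the mark level with the block's top as far as the camera could tell; the other two stopped at about 57 and 45 mm, where I pushed to about 43 N and 38 N, past the 25 N ever needed, and the job was handed in at about 22 s.

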